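Index the pill dispenser's star wheel and run out its tray

ROBOT

A 6-joint arm with a two-finger parallel gripper is mounted at the origin on the work surface. World frame = base frame: x ahead of the robot, y to its left, z up, the work surface at z = 0. Lengths are in m, angles in rad, forces in N, time in s.
With the tool pointing down it reaches from about 0.325 to 0.9 m from the base axis. Payload 6.1 kg.
Tool frame: the origin (TCP) lies on the centre line of the jaws, within the pads' length; the fingertips stand 8 mm ahead of it and the grasp point (between the pads) lies 11 mm behind it; z points along the fingers, y is the line along which they close (so a half turn about z gives the same grasp; the last joint's range is limited). The gripper opens to 85 mm and grips with 20 to 120 N. Pads are 22 mm wide; open, the fingers measure 114 mm over their backs; the gripper's body (76 mm by 85 mm) begins 54 mm behind the grasp point. The pads swing forward as they close: fully open they stand 13 mm farther back than shut.
Start: joints at [1.015, 0.22, 1.526, -0, 1.395, -0.126], TCP at [0.26, 0.568, 0.239] pointing down, gripper open.
Joint ranges: [-2.98, 2.98], [-0.91, 2.08], [0.09, 2.57], [-1.24, 4.39], [0.2, 2.65], [-2.68, 2.68]. Speed limits (rad/s): [2.57, 2.57, 3.01, 3.14, 3.14, 3.14].

INTERFACE

Orientations are given as a unit quaternion [w, x, y, z].
In Python, from cell import readout, optics, env gives the robot as it stands.
- The arm moves only by the tool carry_out, never from a script. Its arguments are lists of equal length, an entry for each row: "travel": the shift along the tool's x, y, z in units of 25 mm (1.0 is 25 mm), a list of three; "twist": the turn, a rotation vector about the tool's x, y, z in units of 0.1 rad (1.0 is 0.1 rad), a list of three. A call has 1 to 12 rows; each row shifts and turns the commanded pose from where the row before left it, along the tool's axes as they then stand; what a row does not reach is not made up. A row lasts 1/10 s, in which the tool goes at most 50 mm and 8.59 degrees, less where a joint would pass 70% of its speed; a pose out of reach is approached as far as the arm can. A call with a number of a shift or a turn outside -1 to 1 is refused whole. A call with a gripper value outside its range is refused whole. "fingers" is the gripper command: -1 is shut, 1 is fully open, values between are in proportion, set as the call begins (left out, the last holds). The fingers move at their own pace and stop on an object; "squeeze" is the grip in N (left out, the last holds). Time passes only in rows, so rows that do not move let the fingers close. It gives the time, the measured TCP pose, the force, the opening and the grip force at its end, in the units of the state.
- readout.sense(): the state, without advancing time (a new reading comes with each control period).
- optics.read_camera(name): name is "scene" or "top" or "wrist"; returns a dict with "image" (400x640x3 uint8, red, green, blue), "z_map" (400x640 float32, m along the optical axis (not along the pixel's ray), 0 where there is no reading), "fovy" (degrees; the focal length in pixels is half the picture's height over the tangent of half this angle, whatever the lens; pixels are square), "cx", "cy" (the principal point, pixels), "extrinsics" (4x4, takes a point from world to camera coordinates). Camera axes: x right, y up, looking along -z (the intrinsics and any distortion apply to the point x, -y, -z); pixel columns grow to the right and rows downward; lengths in m; the calibration is good to about 2 mm. A picture is of the moment at which its call begins.
- env.close_job(): hands the job in; it is judged then, once.
The state is a dict: "clock": time; "joint_pos": joint angles; "joint_velocities": joint speeds; "effort": joint torques, N m; "ee_pos": TCP position; "orientation": TCP orientation; "contact_force": force on the tool from outside, world axes, zero at the start; "moment": the same for the moment, N m; "grip_width": opening from 0.0 (shut) to 1.0 (fully open); "gripper_force": force on a finger pad.
Only numpy, scipy, OpenCV 4.12 (cv2) and the standard library are available. Lean on these libraries where they do the work, as an engineer would, in place of code of your own. Each camera call takes 0.05 s, during which the arm holds its last target. There are 200 camera calls.

TASK

On the grey pill dispenser, push the star wheel round spoke by spoke, anticlockwise seen from above, until the spoke with the round disc at its end points straight at the small black ridge above the tray, and do not wind it noticeably past the ridge. Only then turn the black ball dial clockwise as far as it goes, so that the tray runs out, and let go with the wheel still at the ridge. Leave the bell, tumbler, bottle and glasses standing or lying where they are.

Things in the scene. Friction and masses are not known exactly. Their poses are not given: they have to be found in the camera images.
- dispenser: Grey pill dispenser, fixed. Origin on the cabinet top (z = 0); x points from its front (tray side) to its back, y to its left; yaw varies. Main shell: x -107 to +107 mm, y -180 to +40, 68 mm high; side block with ball dial: x -60 to +60, y +40 to +170, 68 mm high. Vertical axes: wheel at (0, -70), ball at (0, +115).
- cover (a point): Centre of the top of the clear flat cover bridging the wheel's +y part, 107 mm above the cabinet top: spans x -100 to +100, y -48 to +35 mm in the dispenser's frame, 5 mm thick, walled on its +y side. Spokes pass under it, a gripper cannot: the wheel is reached from above only where y is below -48 mm.
- ridge (a point): Top of the black index ridge (14 x 8 x 8 mm, look only) on the shell above the tray, at (-100, -70) in the dispenser's frame.
- wheel_axis (a point): Point on the star wheel's vertical axis, 96 mm above the cabinet top, level with the spokes' tops. Hub radius 18 mm, top at 98 mm. Five equal spokes 72 degrees apart, 10 mm wide, reaching 88 mm from the axis, from 76 to 96 mm above the cabinet top (8 mm clear of the shell). At 62 mm from the axis the free gap between spokes is 63 mm.
- star_wheel (a joint): Angle of the white star wheel in rad, growing anticlockwise seen from above; 0 = the disc-ended spoke points along the dispenser's -x, at the ridge. Starts at -4.3 to -1.9; end stops at -4.8 and +0.6, so it cannot go round the other way. No detents: steady friction of 0.12 N m (2 N at 62 mm) holds it where it is left.
- disc_tip (a point): Centre of the top of the upright round disc (26 mm across, 20 mm high) at the end of the one marked spoke, 80 mm from the wheel axis, 96 mm above the cabinet top.
- ball_dial (a joint): Angle of the ball dial in rad, growing CLOCKWISE seen from above about its vertical axis; starts at 0, end stop at 1.4. Steady friction 0.12 N m, stays where left. It is geared to the tray: the tray runs out 40 mm per rad.
- ball_center (a point): Centre of the smooth black ball (diameter 50 mm), 113 mm above the cabinet top, on an 18 mm stem; it must be gripped across its middle at this height or it slips. The collar below it is 74 mm above the cabinet top.
- tray_lip (a point): Middle of the front upper edge of the white tray (68 mm wide, 32 mm high, its top 40 mm above the cabinet top), at the dispenser's front below the ridge. It travels 56 mm along the dispenser's -x when the ball dial turns all the way.
- bell: Brass handbell with wooden grip, standing loose, 165 mm high, 76 mm across its foot, 26 mm across the grip; origin at the centre of its foot. Changes places with tumbler and bottle.
- tumbler: Lilac plastic tumbler, standing loose, 125 mm high, 76 mm across the rim; origin at the centre of its foot.
- bottle: Glass water bottle with cap, standing loose, 200 mm high, 66 mm across; origin at the centre of its foot.
- glasses: Folded gold-rimmed reading glasses lying flat, about 132 mm along their y by 45 mm, 12 mm high; origin at their centre underneath.

How it is judged:
By the outcome, as a careful person would: the job done as asked, in the order asked, and still so for the second after the job is handed in, with the robot touching nothing.
It also fails if it takes over 64 s, if anything falls off the work surface, if the arm or the gripper's body presses on something with over 40 N, if the wrist force passes 120 N, or if a joint passes its speed limit or range.

## Working session

There is one attempt and no reset: what is moved stays moved. The work goes in short steps, Python scripts to look and compute and a tool call to move; the robot and the scene stay as the last step left them, time stands still between calls to the robot, and variables do not carry over. Pictures are saved under pics/ and viewed, at most 10 in all, crops included, and the job is handed in when it is done.

Besides the shell and the picture viewer there is one more tool, called after ">>>" as name(argument=value, ...) on one line, values as JSON. carry_out: Moves the arm, as the interface text tells. Shifts and turns lie within -1 to 1; 1 stands for 25 mm of shift or 0.1 rad of turn. Its arguments: {"type":"object","properties":{"travel":{"type":"array"},"twist":{"type":"array"},"fingers":{"type":"number"},"squeeze":{"type":"number"}},"required":["travel","twist"]}

```bash
mkdir -p pics; ls
cat > h.py <<'E'
import numpy as np, cv2
from cell import readout, optics, env
def cam(n):
    return optics.read_camera(n)
def K(c):
    f=200/np.tan(np.radians(c['fovy'])/2); return f
def px2plane(c,u,v,z):
    f=K(c); E=np.array(c['extrinsics']); R=E[:3,:3]; t=E[:3,3]
    d=R.T@np.array([(u-c['cx'])/f,-(v-c['cy'])/f,-1.]); o=-R.T@t
    return o+d*(z-o[2])/d[2]
def proj(c,p):
    f=K(c); q=np.array(c['extrinsics'])@np.append(p,1.)
    return np.array([c['cx']+f*q[0]/-q[2], c['cy']-f*q[1]/-q[2]])
def save(c,n,s=1.0):
    im=cv2.cvtColor(c['image'],cv2.COLOR_RGB2BGR)
    cv2.imwrite('pics/'+n,im)
def cloud(c):
    f=K(c);z=c['z_map'];v,u=np.mgrid[:400,:640]
    P=np.stack([(u-c['cx'])/f*z,-(v-c['cy'])/f*z,-z],-1)
    E=np.array(c['extrinsics']); return (P-E[:3,3])@E[:3,:3]
E
python3 - <<'E'
from h import *
for n in ('top','scene'):
    c=cam(n); save(c,n+'0.png'); print(n,[k for k in c],c['fovy'],c['cx'],c['cy'],np.round(c['extrinsics'],3).tolist(),(c['z_map']>0).mean())
print(readout.sense())
E
```

```text
pics
top ['image', 'z_map', 'fovy', 'cx', 'cy', 'extrinsics'] 45.42422591324787 314.3115727966959 208.62137679810417 [[-0.022, -0.999, 0.036, -0.01], [0.992, -0.018, 0.125, -0.592], [-0.125, 0.039, 0.991, -0.999], [0.0, 0.0, 0.0, 1.0]] 0.9959609375
scene ['image', 'z_map', 'fovy', 'cx', 'cy', 'extrinsics'] 46.132674360267565 321.69598017339234 198.1265657062136 [[0.508, 0.862, 0.008, -0.3], [-0.739, 0.43, 0.519, 0.391], [0.444, -0.269, 0.855, -1.562], [0.0, 0.0, 0.0, 1.0]] 0.99583984375
{'clock': 0.1, 'joint_pos': array([ 1.01491856e+00,  2.21166205e-01,  1.52748832e+00, -8.95581697e-06,
        1.39470513e+00, -1.26120515e-01]), 'joint_velocities': array([ 7.29712288e-04, -2.57701030e-03, -2.70704140e-03, -1.83954245e-03,
       -6.94945776e-05, -6.03097403e-04]), 'effort': array([ 1.53527413e-03, -4.98238635e+01, -3.90546191e+01, -1.31049665e-04,
        5.66888368e-03, -7.38528274e-05]), 'ee_pos': array([0.26014273, 0.56770575, 0.23830133]), 'orientation': array([-2.91314408e-04,  2.13227991e-01,  9.77002069e-01, -8.34104972e-04]), 'contact_force': array([-0.78403333,  0.09573697,  0.07489875]), 'moment': array([ 0.00350686, -0.03677428,  0.00427149]), 'gripper_force': 0.0, 'grip_width': 1.0024697988163764}
```

View pics/top0.png

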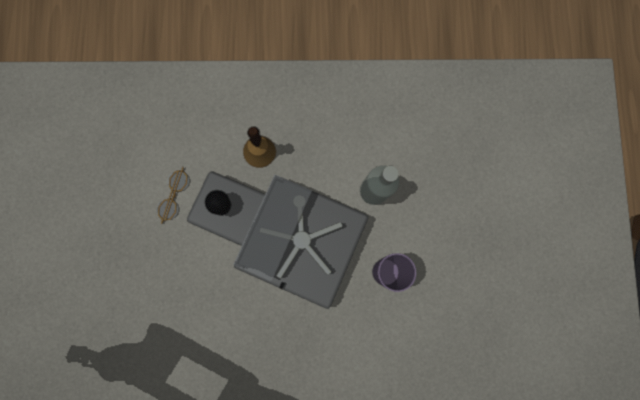

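View pics/scene0.png

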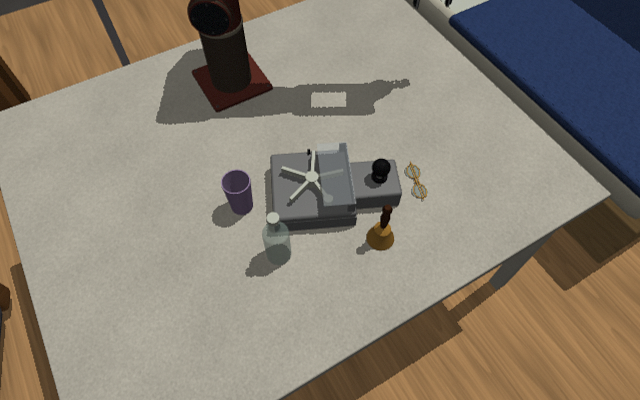

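The top view shows the hub at (302,240), ball at (218,203), ridge at (283,285) and the disc spoke under the cover at (299,201). The scene view agrees: hub (312,177), ball (380,167), ridge (309,152). Next I'll measure these.

Run:
```python
from h import *
for n,pts in (('top',dict(hub=(302,240,.098),ball=(218,203,.113),ridge=(283,285,.076),disc=(299,201,.096),cap=(391,174,.2),tum=(397,272,.125),belltop=(254,131,.165))),('scene',dict(hub=(312,177,.098),ridge=(309,152,.074),ball=(380,167,.113)))):
    c=cam(n); P=cloud(c); im=c['image'].astype(int)
    g=c['image'].max(-1)
    for k,(u,v,z) in pts.items(): print(n,k,np.round(px2plane(c,u,v,z),4),'cloud',np.round(P[v,u],4))
    # refine ball by dark mask near
    u,v,_=pts['ball']; m=np.zeros((400,640),np.uint8); m[v-22:v+22,u-22:u+22]=(g[v-22:v+22,u-22:u+22]<35)
    cn=max(cv2.findContours(m,0,2)[0],key=cv2.contourArea); print(cv2.minEnclosingCircle(cn))
    # hub/spokes bright mask and height
    m=(g>140)&(P[...,2]>.085)&(P[...,2]<.105); 
    # shell top plane fit
    s=(abs(P[...,2]-.068)<.004); cn=max(cv2.findContours(s.astype(np.uint8),0,2)[0],key=cv2.contourArea)
    print('shell rect',cv2.minAreaRect(P[s][:,:2].astype(np.float32)), s.sum())
    w=(P[...,2]>.088)&(P[...,2]<.1035)&(np.hypot(P[...,0]-pts and 0,0)>=0)
    h=px2plane(c,*pts['hub']); r=np.hypot(*(P[...,:2]-h[:2]).transpose(2,0,1)); w&=(r<.1)&(r>.03)
    a=np.degrees(np.arctan2(P[...,1]-h[1],P[...,0]-h[0]))[w]; print(np.histogram(a,bins=36,range=(-180,180))[0])
```

```text
top hub [0.521  0.0071 0.098 ] cloud [0.5209 0.0071 0.0995]
top ball [0.5974 0.1737 0.113 ] cloud [0.5945 0.1703 0.1339]
top ridge [0.4313 0.0474 0.076 ] cloud [0.4312 0.0475 0.0733]
top disc [0.6011 0.0117 0.096 ] cloud [0.5994 0.0118 0.1077]
top cap [ 0.6339 -0.159   0.2   ] cloud [ 0.6335 -0.1586  0.2019]
top tum [ 0.4528 -0.1779  0.125 ] cloud [ 0.4515 -0.2022  0.0089]
top belltop [0.7293 0.0965 0.165 ] cloud [0.7294 0.0965 0.1647]
((218.03012084960938, 202.5240936279297), 13.163061141967773)
shell rect ((0.5548310279846191, -0.0018836259841918945), (0.4680214822292328, 0.2825654447078705), 65.4400863647461) 8228Traceback (most recent call last):
  File "<stdin>", line 14, in <module>
TypeError: unsupported operand type(s) for -: 'float' and 'dict'
```

>>> carry_out(travel=[[-0.4,-0.4,0],[-0.9,-0.9,0],[-0.9,-0.9,0],[-0.9,-0.95,0],[-0.9,-0.95,0],[-0.9,-0.95,0],[-0.9,-0.95,0],[-0.9,-0.95,0],[-0.9,-0.95,0],[-0.9,-0.95,0],[-0.9,-0.95,0],[-0.9,-0.95,0]], twist=[[0,0,0],[0,0,0],[0,0,0],[0,0,0],[0,0,0],[0,0,0],[0,0,0],[0,0,0],[0,0,0],[0,0,0],[0,0,0],[0,0,0]], fingers=-1)

```text
clock: 1.35
ee_pos: [0.3824, 0.2145, 0.2391]
orientation: [0.0, 0.213, 0.977, -0.0]
contact_force: [0.9, 0.4, 0.2]
grip_width: -0.001
gripper_force: 0.0
```

>>> carry_out(travel=[[-0.9,-0.95,0],[-0.9,-0.95,0],[-0.9,-0.95,0],[-0.9,-0.95,0],[-0.9,-0.95,0.5],[-0.9,-0.95,0.5],[-0.2,-0.2,0.5],[-0.2,-0.2,0.5],[0,0,0],[0,0,0]], twist=[[0,0,0],[0,0,0],[0,0,0],[0,0,0],[0,0,0],[0,0,0],[0,0,0],[0,0,0],[0,0,0],[0,0,0]])

```text
clock: 2.35
ee_pos: [0.4503, 0.0182, 0.189]
orientation: [-0.001, 0.213, 0.977, 0.0]
contact_force: [-0.4, 1.0, 0.4]
grip_width: -0.001
gripper_force: 0.0
```

```bash
cat >> h.py <<'E'
H=np.array([.521,.007]); th=np.radians(-24.5); DX=np.array([np.cos(th),np.sin(th)]); DY=np.array([-DX[1],DX[0]])
def d(p): p=np.asarray(p)[:2]-H; return np.round([p@DX,p@DY],4)
E
python3 - <<'E'
from h import *
print(d(readout.sense()['ee_pos']))
c=cam('wrist'); save(c,'w1.png'); print(c['fovy'],c['cx'],c['cy'])
for n,p in dict(hub=(*H,.098),ridge=(*(H-.1*DX),.076),A=(*(H+.062*(np.cos(np.radians(171.8))*DX+np.sin(np.radians(171.8))*DY)),.096)).items(): print(n,proj(c,p))
E
```

```text
[-0.069  -0.0192]
67.85383379729821 324.41449623269335 204.39307668174294
hub [347.5433483  288.53376917]
ridge [348.02176625 168.1067294 ]
A [359.90486675 219.85288604]
```

View pics/w1.png

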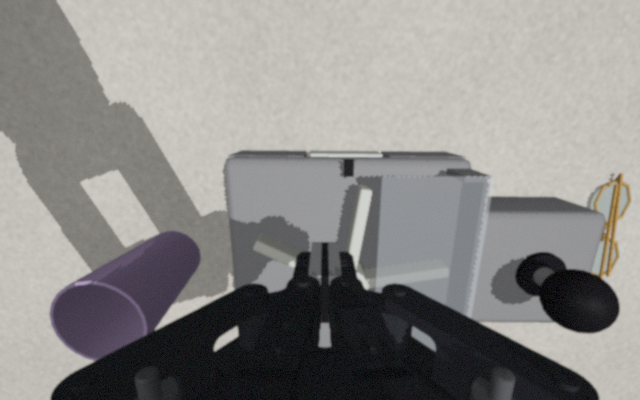

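The ridge sits at (348,168), exactly where predicted. The spoke beside it runs up to (365,188), the next spoke's tip is at (258,245), and the fingers hang over the free gap. I'll lower into the gap.

>>> carry_out(travel=[[-0.3,-0.2,0.5],[-0.27,-0.2,0.5],[0,0,0.5],[0,0,0.5],[0,0,0.5],[0,0,0.5],[0,0,0.5],[0,0,0.5],[0,0,0],[0,0,0]], twist=[[0,0,0],[0,0,0],[0,0,0],[0,0,0],[0,0,0],[0,0,0],[0,0,0],[0,0,0],[0,0,0],[0,0,0]])

```text
clock: 3.4
ee_pos: [0.4594, 0.0025, 0.089]
orientation: [-0.0, 0.213, 0.977, -0.0]
contact_force: [0.4, 0.6, -0.3]
grip_width: -0.0
gripper_force: 0.0
```

>>> carry_out(travel=[[-0.18,-0.29,0],[-0.22,-0.27,0],[-0.26,-0.23,0],[-0.29,-0.19,0],[-0.31,-0.15,0],[-0.33,-0.11,0],[-0.34,-0.06,0],[-0.35,-0.01,0],[-0.34,0.04,0],[-0.34,0.08,0],[-0.32,0.13,0],[-0.3,0.17,0]], twist=[[0,0,0],[0,0,0],[0,0,0],[0,0,0],[0,0,0],[0,0,0],[0,0,0],[0,0,0],[0,0,0],[0,0,0],[0,0,0],[0,0,0]])

```text
clock: 4.6
ee_pos: [0.5322, -0.0552, 0.0891]
orientation: [-0.0, 0.213, 0.977, -0.0]
contact_force: [-2.8, 0.1, 0.6]
grip_width: 0.005
gripper_force: 1.3
```

```bash
cat >> h.py <<'E'
def spokes(c):
    """bright pixels on spokes-top plane -> disp-frame angle histogram peaks"""
    g=cv2.cvtColor(c['image'],cv2.COLOR_RGB2HSV).astype(int); P=cloud(c)
    q=P[...,:2]-H; x=q@DX; y=q@DY; r=np.hypot(x,y)
    m=(r>.03)&(r<.085)&(P[...,2]>.086)&(P[...,2]<.102)&(y<.02)
    a=np.degrees(np.arctan2(y,x))[m]%360
    h=np.histogram(a,bins=72,range=(0,360))[0]
    out=[]
    for b in np.where((h>h.max()*.5))[0]:
        c0=b*5+2.5; s=a[abs(a-c0)<9]; out.append((round(float(np.median(s)),1),len(s)))
    return out
E
python3 - <<'E'
from h import *
s=readout.sense(); print(d(s['ee_pos']),s['contact_force'])
for n in('top','wrist'):
    c=cam(n); save(c,n+'2.png'); print(spokes(c))
    if n=='top': cv2.imwrite('pics/top2c.png',cv2.resize(cv2.cvtColor(c['image'],4)[150:330,170:440],None,fx=2.9,fy=2.9))
E
```

```text
[ 0.0359 -0.0519] [-2.76677005  0.12818406  0.60368356]
[(176.0, 125), (176.1, 122), (249.6, 135), (249.9, 132)]
[(180.8, 3754), (181.1, 3849), (250.9, 2931), (251.2, 3109)]
```

View pics/top2c.png

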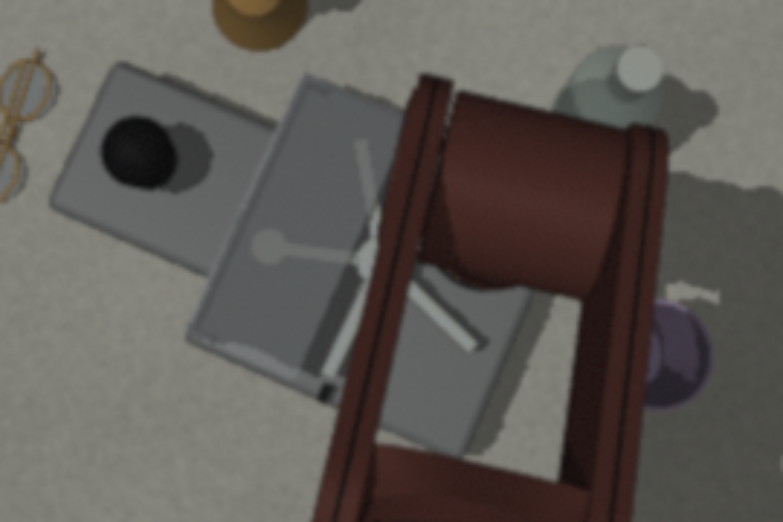

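The crop shows spokes at roughly 179° and 251° in the dispenser frame. The disc at (268,245) under the cover is at about 107°, so about 73° remains. I'll lift, go back one gap and lower again.

>>> carry_out(travel=[[0.12,-0.08,0],[0,0,-0.6],[0,0,-0.6],[0.5,0.1,0],[0.7,0.2,0],[0.7,0.2,0],[0.7,0.2,0],[0.5,0.04,0],[0.26,0,0],[0,0,0.4],[0,0,0.4],[0,0,0.4]], twist=[[0,0,0],[0,0,0],[0,0,0],[0,0,0],[0,0,0],[0,0,0],[0,0,0],[0,0,0],[0,0,0],[0,0,0],[0,0,0],[0,0,0]])

```text
clock: 5.9
ee_pos: [0.4596, -0.0041, 0.0882]
orientation: [-0.0, 0.213, 0.977, -0.0]
contact_force: [0.8, -0.2, 0.2]
grip_width: 0.001
gripper_force: 0.0
```

Run:
```python
from h import *
s=readout.sense(); print(d(s['ee_pos']),s['ee_pos'][2],s['contact_force'])
print(spokes(cam('wrist')))
```

```text
[-0.0512 -0.0356] 0.08823977549775246 [ 0.84805053 -0.15100419  0.20032232]
[(180.1, 1959), (180.2, 1954)]
```

>>> carry_out(travel=[[-0.19,-0.24,0],[-0.22,-0.21,0],[-0.24,-0.19,0],[-0.26,-0.15,0],[-0.28,-0.12,0],[-0.29,-0.09,0],[-0.3,-0.05,0],[-0.3,-0.01,0],[-0.3,0.02,0],[-0.3,0.06,0],[-0.29,0.1,0],[-0.2,0.1,0]], twist=[[0,0,0],[0,0,0],[0,0,0],[0,0,0],[0,0,0],[0,0,0],[0,0,0],[0,0,0],[0,0,0],[0,0,0],[0,0,0],[0,0,0]])

```text
clock: 7.15
ee_pos: [0.5239, -0.0547, 0.0892]
orientation: [-0.0, 0.213, 0.977, -0.0]
contact_force: [-3.3, 0.9, 0.5]
grip_width: -0.003
gripper_force: 1.3
```

Run:
```python
from h import *
s=readout.sense(); p=d(s['ee_pos']); print(p,np.degrees(np.arctan2(p[1],p[0]))%360,s['contact_force'])
c=cam('wrist'); print(spokes(c)); save(c,'w3.png')
```

```text
[ 0.0282 -0.0549] 297.1878068642843 [-3.29704138  0.88680175  0.49884975]
[(171.4, 4850), (172.7, 5872), (174.2, 4588), (242.3, 3064)]
```

View pics/w3.png

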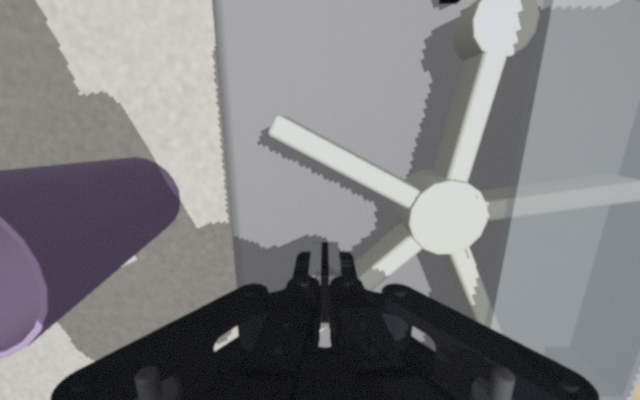

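The disc (498,27) is still short of the ridge (448,0), with the hub at (449,217). Next I'll compute the remaining angle from rays.

```bash
cat >> h.py <<'E'
def wheel(c):
    im=c['image'].astype(int); P=cloud(c); g=cv2.cvtColor(c['image'],cv2.COLOR_RGB2GRAY).astype(int)
    f=K(c); v,u=np.mgrid[:400,:640]; E=np.array(c['extrinsics']); R=E[:3,:3]
    D=np.stack([(u-c['cx'])/f,-(v-c['cy'])/f,-np.ones(u.shape)],-1)@R; o=-R.T@E[:3,3]
    def pl(z): return (o+D*((z-o[2])/D[...,2])[...,None])[...,:2]
    q=pl(.098)-H; m=(np.hypot(q@DX,q@DY)<.03)&(g>175)&(P[...,2]>.095)
    m=cv2.morphologyEx(m.astype(np.uint8),cv2.MORPH_OPEN,np.ones((41,41)) if m.sum()>3000 else np.ones((7,7)))>0
    hub=q[m].mean(0)
    q=pl(.096)-H-hub; x=q@DX; y=q@DY; r=np.hypot(x,y); a=np.degrees(np.arctan2(y,x))%360
    res={}
    for lo in (155,230,):
        s=(r>.03)&(r<.062)&(g>165)&(a>lo)&(a<lo+48)&(P[...,2]>.09)&(y<.018)
        if s.sum(): res[lo]=(round(float(np.median(a[s])),2),int(s.sum()))
    q=pl(.076)-H-hub; x=q@DX; y=q@DY
    s=(g<40)&(abs(x+.1)<.015)&(abs(y)<.02)
    rd=(np.degrees(np.arctan2(y[s].mean(),x[s].mean()))%360, s.sum()) if s.sum() else None
    return np.round([hub@DX,hub@DY],4),res,rd
E
python3 - <<'E'
from h import *
c=cam('wrist'); print(wheel(c))
for n,(u,v,z) in dict(hub=(449,217,.098),disc=(498,27,.096),tipB=(277,124,.096)).items(): print(n,d(px2plane(c,u,v,z)))
print(wheel(cam('top')))
E
```

```text
(array([nan, nan]), {}, None)
hub [ 0.0001 -0.0001]
disc [-0.0749  0.0106]
tipB [-0.0396 -0.0745]
(array([nan, nan]), {}, None)h.py:41: RuntimeWarning: Mean of empty slice.
  hub=q[m].mean(0)
  ret = um.true_divide(
```

>>> carry_out(travel=[[-0.12,0.07,0],[-0.12,0.07,0],[0,0,0],[0.15,-0.1,0],[0,0,-0.6],[0,0,-0.6],[0,0,-0.6],[0,0,-0.6],[0,0,-0.6],[0,0,0],[0,0,0]], twist=[[0,0,0],[0,0,0],[0,0,0],[0,0,0],[0,0,0],[0,0,0],[0,0,0],[0,0,0],[0,0,0],[0,0,0],[0,0,0]])

```text
clock: 8.4
ee_pos: [0.5261, -0.0546, 0.1648]
orientation: [0.001, 0.213, 0.977, -0.0]
contact_force: [-0.5, 0.2, -0.4]
grip_width: 0.004
gripper_force: 0.0
```

Run:
```python
from h import *
s=readout.sense(); p=d(s['ee_pos']); print(p,s['ee_pos'])
c=cam('wrist'); save(c,'w4.png'); print(spokes(c))
g=cv2.cvtColor(c['image'],7); print(g.max())
```

```text
[ 0.0302 -0.054 ] [ 0.52608577 -0.05462577  0.16481608]
[(176.3, 1605), (178.4, 2228), (179.8, 1840), (249.3, 1237), (249.6, 1225)]
224
```

View pics/w4.png

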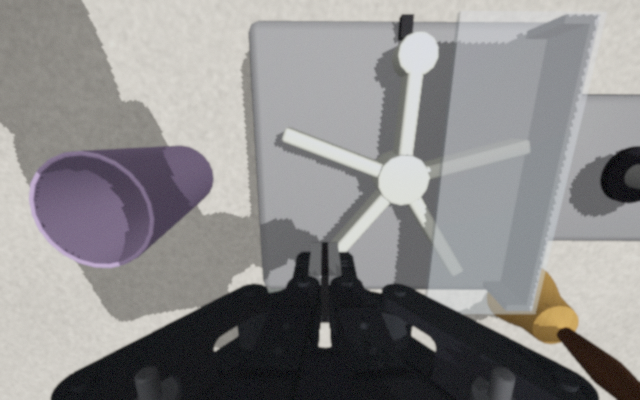

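Hub (403,180), disc (418,53), ridge (406,27): a few degrees short.

```bash
cat >> h.py <<'E'
def ang(c,hub,disc,ridge):
    # pixel-guess windows; refine by thresholds
    g=cv2.cvtColor(c['image'],cv2.COLOR_RGB2GRAY)
    def blob(p,w,k,inv=False):
        m=((g<60) if inv else (g>165)).astype(np.uint8); z=np.zeros_like(m); u,v=p; z[max(0,v-w):v+w,u-w:u+w]=1; m&=z
        m=cv2.morphologyEx(m,2,cv2.getStructuringElement(2,(k,k)))
        cn=max(cv2.findContours(m,0,2)[0],key=cv2.contourArea); return cv2.minEnclosingCircle(cn)[0] if not inv else cv2.minAreaRect(cn)[0]
    ph,pd,pr=blob(hub,32,25),blob(disc,28,21),blob(ridge,16,5,True)
    print('px',np.round(ph,1),np.round(pd,1),np.round(pr,1))
    h=px2plane(c,*ph,.098)[:2]; a=px2plane(c,*pd,.096)[:2]-h; r=px2plane(c,*pr,.074)[:2]-h
    f=lambda q:np.degrees(np.arctan2(q[1],q[0]))
    print('hub',d(h),'disc len',np.hypot(*a),'ridge len',np.hypot(*r),'disc ang',f(a)+24.5,'ridge ang',f(r)+24.5,'short by',f(r)-f(a))
E
python3 - <<'E'
from h import *
ang(cam('wrist'),(403,180),(418,53),(406,27))
E
```

```text
px [404.1 181.6] [421.5  53.5] [405.  28.]
hub [ 0.0004 -0.0002] disc len 0.0798798505893759 ridge len 0.09932667096409833 disc ang 176.13611959613402 ridge ang 180.27541967976293 short by 4.13930008362891
```

>>> carry_out(travel=[[0,0,0.6],[0,0,0.6],[0,0,0.6],[0,0,0.6],[0,0,0.6],[0,0,0],[-0.15,0.1,0],[-0.07,0.05,0],[-0.06,0.04,0],[0,0,0],[0,0,0]], twist=[[0,0,0],[0,0,0],[0,0,0],[0,0,0],[0,0,0],[0,0,0],[0,0,0],[0,0,0],[0,0,0],[0,0,0],[0,0,0]])

```text
clock: 9.6
ee_pos: [0.5345, -0.0532, 0.0897]
orientation: [0.0, 0.213, 0.977, 0.0]
contact_force: [-1.6, 0.3, -0.6]
grip_width: 0.001
gripper_force: 0.6
```

>>> carry_out(travel=[[0.15,-0.1,0],[0.13,-0.09,0],[0,0,-0.6],[0,0,-0.6],[0,0,-0.6],[0,0,-0.6],[0,0,-0.6],[0,0,0],[0,0,0]], twist=[[0,0,0],[0,0,0],[0,0,0],[0,0,0],[0,0,0],[0,0,0],[0,0,0],[0,0,0],[0,0,0]])

```text
clock: 10.5
ee_pos: [0.5261, -0.0546, 0.1648]
orientation: [0.001, 0.213, 0.977, -0.0]
contact_force: [-0.4, -0.2, -0.5]
grip_width: 0.005
gripper_force: 0.0
```

Run:
```python
from h import *
c=cam('wrist'); print(spokes(c)); print(d(readout.sense()['ee_pos']))
ang(c,(403,180),(410,53),(406,27))
cv2.imwrite('pics/w5.png',cv2.resize(cv2.cvtColor(c['image'],4)[0:230,260:520],None,fx=2.5,fy=2.5))
```

```text
[(180.7, 1818), (182.3, 2170), (184.1, 1649), (253.1, 1240)]
[ 0.0296 -0.0541]
px [403.8 180.1] [413.  53.] [403.4  21.8]
hub [ 0.0003 -0.0001] disc len 0.07928207109033042 ridge len 0.10227989848012337 disc ang 179.71767230537378 ridge ang 180.89421979516314 short by 1.1765474897893569
```

View pics/w5.png

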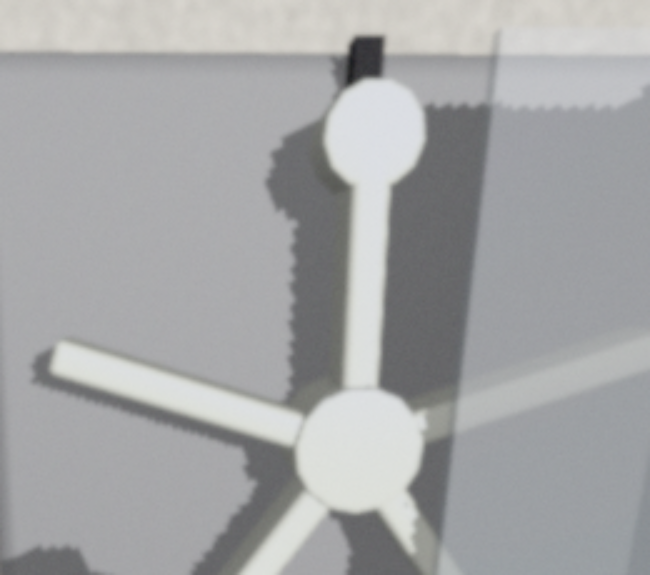

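Run:
```python
from h import *
c=cam('wrist')
g=cv2.cvtColor(c['image'],7)
def cen(p,w,k,t=165):
    m=(g>t).astype(np.uint8);z=np.zeros_like(m);u,v=p;z[v-w:v+w,u-w:u+w]=1;m=cv2.morphologyEx(m&z,2,cv2.getStructuringElement(2,(k,k)));M=cv2.moments(m,True);return M['m10']/M['m00'],M['m01']/M['m00'],M['m00']
for t in (165,185,200):print(t,cen((403,180),36,35,t),cen((410,53),26,29,t))
h=d(px2plane(c,404,180,.098))
for n,(u,v,z) in dict(disc=(410,52.8,.096),ridge=(407.6,22,.076)).items():
    q=d(px2plane(c,u,v,z))-h; print(n,q,np.degrees(np.arctan2(q[1],q[0]))%360)
# spoke mid: rows between, bright run centre
for v in (90,100,110,120,130):
    xs=np.where(g[v,385:430]>170)[0]+385; q=d(px2plane(c,xs.mean(),v,.096))-h; print(v,xs.min(),xs.max(),np.degrees(np.arctan2(q[1],q[0]))%360)
print([(v,np.where(g[v,385:430]<60)[0]+385) for v in (16,20,24,28)])
```

```text
165 (403.46986166007906, 180.7005928853755, 2024.0) (410.2382290934645, 53.682361208713985, 1423.0)
185 (403.5477284328739, 180.7136294027565, 1959.0) (410.1044776119403, 53.83507462686567, 1340.0)
200 (403.8681377825619, 180.7411194833154, 1858.0) (410.140866873065, 53.85835913312693, 1292.0)
disc [-0.079  -0.0016] 181.1602622253322
ridge [-0.1012  0.0006] 179.66030568268738
90 401 415 181.19348942398202
100 401 414 181.11024434322053
110 400 413 181.51074727070707
120 400 413 181.02042760954117
130 399 412 181.56222491684238
[(16, array([], dtype=int64)), (20, array([401, 402, 403, 404, 405, 406, 408, 409, 410, 411])), (24, array([400, 401, 402, 403, 404, 405, 406, 407, 408, 410, 411])), (28, array([400, 401, 402, 403, 404, 405, 407, 408, 409, 410]))]
```

The wheel points at the ridge, within about 1°. Next is the ball: rise, open and move above it.

>>> carry_out(travel=[[0,0,-1],[0,0,-1],[0.1,0.8,0],[0.1,0.8,0],[0.1,1,0],[0.1,1,0],[0.2,1,0],[0.2,1,0],[0.2,1,0],[0.1,1,0],[0.1,1,0],[0,0.96,0]], twist=[[0,0,0],[0,0,0],[0,0,0],[0,0,0],[0,0,0],[0,0,0],[0,0,0],[0,0,0],[0,0,0],[0,0,0],[0,0,0],[0,0,0]], fingers=1)

```text
clock: 11.8
ee_pos: [0.5976, 0.1763, 0.2128]
orientation: [-0.001, 0.213, 0.977, -0.0]
contact_force: [-0.8, -0.3, 0.2]
grip_width: 1.002
gripper_force: 0.0
```

>>> carry_out(travel=[[0,0,0],[0,0,0]], twist=[[0,0,0],[0,0,0]])

```text
clock: 12.0
ee_pos: [0.5975, 0.1753, 0.2128]
orientation: [-0.001, 0.213, 0.977, -0.001]
contact_force: [0.3, 0.6, 1.0]
grip_width: 0.998
gripper_force: 0.0
```

Run:
```python
from h import *
s=readout.sense(); print(d(s['ee_pos']),s['ee_pos'],s['joint_pos'],d([.5974,.1737]))
c=cam('wrist'); save(c,'w6.png')
P=cloud(c); m=(P[...,2]>.12)&(P[...,2]<.142)&(np.hypot(P[...,0]-.598,P[...,1]-.174)<.04); print(m.sum(),P[m].mean(0),P[m][:,2].max(), d(P[m].mean(0)))
```

```text
[-0.0002  0.1848] [0.59745344 0.17525922 0.21284261] [ 1.58954911e-01  2.35585917e-01  1.55889820e+00 -3.74153608e-04
  1.34968890e+00 -9.83077987e-01] [0.0004 0.1834]
2534 [0.59631118 0.17604603 0.13009896] 0.13782007248698747 [-0.0016  0.1851]
```

View pics/w6.png

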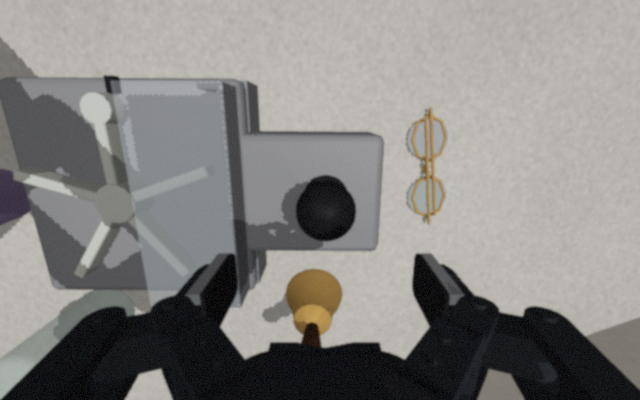

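The ball at (325,208) lies between the open jaws. The bell and glasses are clear, and the disc (96,107) is still by the ridge (112,86). I'll lower and grip.

>>> carry_out(travel=[[0,0,0.5],[0,0,0.5],[0,0,0.5],[0,0,0.5],[0,0,0.5],[0,0,0.5],[0,0,0.5],[0,0,0.5],[0,0,0.43],[0,0,0],[0,0,0]], twist=[[0,0,0],[0,0,0],[0,0,0],[0,0,0],[0,0,0],[0,0,0],[0,0,0],[0,0,0],[0,0,0],[0,0,0],[0,0,0]])

```text
clock: 13.15
ee_pos: [0.5981, 0.1752, 0.1034]
orientation: [-0.0, 0.213, 0.977, -0.0]
contact_force: [0.6, -0.2, -0.0]
grip_width: 1.002
gripper_force: 0.0
```

>>> carry_out(travel=[[0,0,0],[0,0,0],[0,0,0],[0,0,0],[0,0,0],[0,0,0],[0,0,0],[0,0,0]], twist=[[0,0,0],[0,0,0],[0,0,0],[0,0,0],[0,0,0],[0,0,0],[0,0,0],[0,0,0]], fingers=-1, squeeze=70)

```text
clock: 13.95
ee_pos: [0.5988, 0.1754, 0.105]
orientation: [0.001, 0.213, 0.977, 0.0]
contact_force: [-1.3, 0.5, 6.2]
grip_width: 0.553
gripper_force: 71.3
```

The ball pushes the gripper up and the opening is under 50 mm, so the grip is a bit high. I'll reopen, lower 6 mm and regrip.

>>> carry_out(travel=[[0,0,0],[0,0,0],[0,0,0],[0,0,0.12],[0,0,0.12],[0,0,0]], twist=[[0,0,0],[0,0,0],[0,0,0],[0,0,0],[0,0,0],[0,0,0]], fingers=1)

```text
clock: 14.55
ee_pos: [0.5976, 0.1751, 0.0967]
orientation: [-0.001, 0.213, 0.977, -0.0]
contact_force: [0.0, -1.3, 0.3]
grip_width: 1.001
gripper_force: 0.0
```

>>> carry_out(travel=[[0,0,0],[0,0,0],[0,0,0],[0,0,0],[0,0,0],[0,0,0],[0,0,0],[0,0,0]], twist=[[0,0,0],[0,0,0],[0,0,0],[0,0,0],[0,0,0],[0,0,0],[0,0,0],[0,0,0]], fingers=-1)

```text
clock: 15.35
ee_pos: [0.5985, 0.1756, 0.0982]
orientation: [0.0, 0.213, 0.977, 0.0]
contact_force: [-2.0, 2.4, 6.2]
grip_width: 0.557
gripper_force: 71.6
```

>>> carry_out(travel=[[0,0,0],[0,0,0],[0,0,0],[0,0,0],[0,0,0],[0,0,0],[0,0,0],[0,0,0],[0,0,0],[0,0,0],[0,0,0],[0,0,0]], twist=[[0,0,0.4],[0,0,0.8],[0,0,0.8],[0,0,0.8],[0,0,0.8],[0,0,0.8],[0,0,0.8],[0,0,0.8],[0,0,0.8],[0,0,0.8],[0,0,0.8],[0,0,0.6]])

```text
clock: 16.55
ee_pos: [0.5996, 0.1765, 0.0983]
orientation: [0.001, 0.618, 0.786, 0.002]
contact_force: [3.4, 5.9, 0.6]
grip_width: 0.551
gripper_force: 71.6
```

```bash
cat > t.py <<'E'
from h import *
s=readout.sense(); print(s['moment'],s['joint_pos'][5])
c=cam('top'); P=cloud(c); q=P[...,:2]-H; x=q@DX; y=q@DY
m=(abs(y)<.025)&(x<-.108)&(x>-.2)&(abs(P[...,2]-.036)<.012); print('tray',m.sum(), np.percentile(x[m],[2,50]) if m.any() else '')
print(spokes(c))
E
python3 t.py
```

```text
[ 0.90670932 -0.55071459  0.16815644] -0.07975972399476672
tray 52 [-0.14407685 -0.14187469]
[(179.2, 175), (180.3, 168), (252.9, 137), (253.3, 126), (325.8, 130), (326.1, 139)]
```

>>> carry_out(travel=[[0,0,0],[0,0,0],[0,0,0],[0,0,0],[0,0,0],[0,0,0],[0,0,0],[0,0,0],[0,0,0],[0,0,0]], twist=[[0,0,0.8],[0,0,0.8],[0,0,0.8],[0,0,0.8],[0,0,0.7],[0,0,0.5],[0,0,0.4],[0,0,0.3],[0,0,0],[0,0,0]])

```text
clock: 17.6
ee_pos: [0.6005, 0.1765, 0.0983]
orientation: [0.001, 0.795, 0.606, 0.003]
contact_force: [6.5, 5.9, -2.0]
grip_width: 0.557
gripper_force: 72.0
```

```bash
python3 t.py
```

```text
[ 0.93698927 -0.94003847  0.65946926] 0.42647870362724666
tray 55 [-0.16402035 -0.16169692]
[(179.2, 178), (180.3, 171), (252.8, 140), (253.4, 126), (325.8, 126), (326.3, 135)]
```

The torque has risen to 0.66 N m and the tray is out about 56 mm, so the dial is at its stop. I'll release and rise.

>>> carry_out(travel=[[0,0,0],[0,0,0],[0,0,0],[0,0,0],[0,0,0],[0,0,-0.3],[0,0,-0.6],[0,0,-0.8],[0,0,-0.8],[0,0,-0.8],[0,0,-0.8],[0,0,-0.8]], twist=[[0,0,0],[0,0,0],[0,0,0],[0,0,0],[0,0,0],[0,0,0],[0,0,0],[0,0,0],[0,0,0],[0,0,0],[0,0,0],[0,0,0]], fingers=1)

```text
clock: 18.85
ee_pos: [0.5985, 0.1752, 0.2228]
orientation: [0.0, 0.796, 0.606, 0.001]
contact_force: [-0.3, 0.4, -0.8]
grip_width: 1.001
gripper_force: 0.0
```

```bash
python3 t.py
python3 - <<'E'
from h import *
save(cam('scene'),'s7.png')
E
```

```text
[-0.03383732 -0.02064594 -0.04552152] 0.4274937778046426
tray 52 [-0.16371144 -0.16164338]
[(179.2, 179), (180.3, 172), (252.9, 138), (253.5, 125), (325.7, 127), (326.1, 137)]
```

View pics/s7.png

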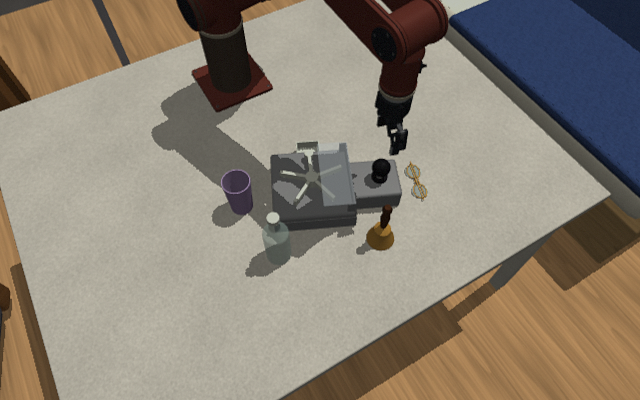

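The tray is out at (307,148), the disc spoke is at the ridge, the bell, tumbler, bottle and glasses have not moved, and the gripper is clear.

```bash
python3 -c "
from cell import env
print(env.close_job())"
```

```text
the job is handed in; nothing more can be done
None
```

The job is handed in: the disc spoke points at the ridge (about 1° past it by my measurement), the ball dial was then turned to its stop, the tray is out about 56 mm, and the bell, tumbler, bottle and glasses look undisturbed in the last picture.

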